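Press-hold a grinding wheel stack on its sprung nest

TASK

Make up a grinding wheel on the sprung nest in the blue collar: lay the white wheel gently on the middle of the nest and let go of it, then set the brass flange on the middle of the wheel, both centred on the nest. Then press straight down on the flange with a steady push of about 10 N, which sinks the bare aluminium plate about level with the top of the blue collar, and finish while still pressing like that, so that a workmate can drive the screw from below. Never ram the nest down to its stop, and leave the green spent wheel, jar, wrench and red-brown polishing bar where they are.

Things in the scene. Friction and masses are not known exactly. Their poses are not given: they have to be found in the camera images.
- wheel: new grinding wheel: white disc, 60 mm in diameter, 20 mm thick, about 0.12 kg, with a 22 mm copper bush and a dark bore dot on its top. It starts flat on the bench. Origin: centre of its underside, z up
- flange: plain solid brass disc, 44 mm in diameter, 14 mm thick, about 0.15 kg, flat on top. It starts flat on the bench. Origin: centre of its underside, z up
- fixture: fixed assembly fixture, bolted down: dark steel foot 150 x 150 x 8 mm, on it a blue collar ring (outer diameter 116, inner 94 mm) whose top is 40 mm above the bench. Origin: centre of the foot's underside, on the collar's axis, z up. Inside the collar the nest slides up and down on a spring
- nest_top (a point): centre of the top of the nest's dark steel boss, where the wheel is laid; z up. It moves with the nest. The nest is a bare aluminium plate 90 mm in diameter with the boss (40 mm in diameter, 6 mm high) on its middle. Unloaded, the boss top is 58 mm and the aluminium plate's top 52 mm above the bench (12 mm above the collar's top)
- nest (a joint): how far the nest is sunk, in m: 0 unloaded (up), growing as it is pressed straight down; hard stop at 0.022. Spring 1 N per mm, no friction: the wheel and flange alone sink it about 2.7 mm; 10 N more brings it to about 0.012 to 0.013, with the aluminium plate about level with the collar's top
- spent_wheel: worn green wheel of the same size as the white one (60 mm diameter, 20 mm thick), flat on the bench; leave alone. Origin: centre of its underside
- jar: closed jar with a steel cap, 60 mm in diameter, 85 mm high, standing; leave alone. Origin: centre of its underside
- wrench: steel wrench, about 170 mm long, lying on the bench along its own x axis; leave alone. Origin: about its middle, on the bench
- compound_bar: red-brown bar of polishing compound, 45 x 100 x 30 mm (its x, y, z), flat on the bench; leave alone. Origin: centre of its underside
There are look-alikes about, which are no part of the job. Several things look just like the flange: the one meant starts farthest to the robot's left.

How it is judged (in metres and radians):
On the way, in this order (a step that is already met when the one before it is completed fails the run):
1. the white wheel lies flat and centred on the nest, let go (horizontal distance between wheel and nest_top below 0.006 m and z of wheel in the frame of nest_top between -0.004 and 0.004 m and angle between wheel's own z axis and vertical below 0.1 rad and contact force between the fingers and wheel below 0.1 N and contact force between wheel and fixture above 0.5 N and linear speed of wheel below 0.02 m/s), for 0.2 s.
2. the brass flange rests flat and centred on the wheel (horizontal distance between wheel and nest_top below 0.006 m and z of wheel in the frame of nest_top between -0.004 and 0.004 m and angle between each of wheel, flange's own z axis and vertical below 0.1 rad and horizontal distance between flange and nest_top below 0.007 m and horizontal distance between flange and wheel below 0.007 m and z of flange in the frame of nest_top between 0.015 and 0.025 m and contact force between flange and wheel above 0.5 N), for 0.2 s.
At the end, for the whole second after the job is handed in: The robot is still pressing: the wheel flat on the nest within 6 mm of its axis, the flange flat on the wheel within 7 mm of both axes and bearing on it with 6 to 16 N (own weight of 1.5 N included), the nest still and sunk 8 to 17 mm (horizontal distance between wheel and nest_top below 0.006 m and z of wheel in the frame of nest_top between -0.004 and 0.004 m and angle between each of wheel, flange's own z axis and vertical below 0.1 rad and horizontal distance between flange and nest_top below 0.007 m and horizontal distance between flange and wheel below 0.007 m and z of flange in the frame of nest_top between 0.015 and 0.025 m and value of joint nest between 0.008 and 0.017 m and velocity of joint nest between -0.005 and 0.005 m/s and contact force between flange and wheel between 6 and 16 N and contact force between the fingers and flange above 3 N); the arm keeps its last pose, push and grip.
It fails at once if the nest is rammed down to its stop (sunk more than 20.5 mm) (value of joint nest above 0.0205 m).
It fails at once if the wheel is dropped or banged on the nest (over 30 N) (contact force between wheel and fixture above 30 N).
It fails at once if the spent wheel, jar, wrench or polishing bar is moved more than 20 mm (distance of any of spent_wheel, jar, wrench, compound_bar from where it was at the start of the episode above 0.02 m).
It also fails if it takes over 61 s, if anything falls off the work surface, if the arm or the gripper's body presses on something with over 40 N, if the wrist force passes 120 N, or if a joint passes its speed limit or range.

ROBOT

A 6-joint arm with a two-finger parallel gripper is mounted at the origin on the work surface. World frame = base frame: x ahead of the robot, y to its left, z up, the work surface at z = 0. Lengths are in mm, angles in rad, forces in N, time in s.
With the tool pointing down it reaches from about 375 to 975 mm from the base axis. Payload 3.8 kg.
Tool frame: the origin (TCP) lies at the very end of the fingers, on their centre line; the grasp point (between the pads) lies grip_point_offset behind it (grip_point_offset is the distance from the TCP to the grasp point, in mm); z points along the fingers, y is the direction in which the jaws open and shut (so a half turn about z gives the same grasp; the last joint's range is limited). The gripper opens to 88 mm and grips with 3 to 60 N. Pads are 18 mm wide; open, the fingers measure 123 mm over their backs; the gripper's body (75 mm by 187 mm) begins 45 mm behind the grasp point.
Start: joints at [1.079, 0.264, 1.604, -0, 1.274, -0.037], TCP at [296.513, 606.381, 238.706] pointing down, gripper open.
Joint ranges: [-2.63, 2.63], [-0.94, 2.18], [0.31, 2.57], [-1.31, 4.45], [0, 2.66], [-2.55, 2.55]. Speed limits (rad/s): [2.57, 2.57, 3.14, 3.14, 3.14, 3.14].

INTERFACE

Orientations are given as a rotation vector (axis times angle).
In Python, from workcell import * gives the robot as it stands.
- The arm moves only by the shell command python3 -m crank 'ROWS' [OPENING]. ROWS is JSON, a list of rows, each a list of 6 numbers: the shift along the world's x, y, z scaled (see below), then the turn, a rotation vector about the world's x, y, z scaled (see below). In form: [[x, y, z, wx, wy, wz], ...]. A call has exactly 5 rows; each row is the pose to reach, as a shift and turn from the pose commanded when the call began, turning the shorter way round; what a row does not reach only later rows make up. The controller multiplies each number of a shift by 0.5 m and each number of a turn by 180 degrees. A row lasts 1/8 s, in which the tool goes at most 62.5 mm and 10.7 degrees, less where a joint would pass 70% of its speed; a pose out of reach is approached as far as the arm can. A call with a number of a shift or a turn outside -1 to 1 is refused whole. A call with a gripper value outside its range is refused whole. OPENING is the closure, from 0 (fully open) to 1 (shut), set as the call begins (- or left out, the last holds). The fingers move at their own pace and stop on an object; the grip force is fixed at half the most. Time passes only in rows, so rows that repeat a pose let the fingers close, or fill a call up. It gives the time, the measured TCP pose, the force and the opening at its end, in the units of the state.
- read_state(): the state, without advancing time (a new reading comes with each control period).
- capture(name): name is "scene" or "top" or "wrist"; returns the picture (480x640x3 uint8, red, green, blue); there is no depth.
- camera_model(name): a dict with "mtx" (3x3 intrinsics, pixels), "distortion" ([k1, k2, p1, p2, k3] as OpenCV has them; the pictures are not rectified), "rvec" (rotation vector, rad) and "tvec" (3), from world to camera coordinates, as OpenCV has them; the wrist camera has in their place "hand_eye" (4x4, takes a point from camera to tool coordinates, whose origin is the TCP and whose axes are the flange's). Camera axes: x right, y down, z forward; pixel columns grow to the right and rows downward; lengths in mm; the calibration is good to about 2 mm. A picture is of the moment at which its call begins: read the wrist's pose just before it. camera_model takes no time and is no camera call.
- sign_off(): hands the job in, once; it reports no verdict.
Trained networks look in the newest picture that a camera, given by its name, has taken for a name from the list of things; names that differ only in an ending like _2 or _b are one class to them, and where a whole thing is asked for, a point or a joint stands for the part that bears it (a point fixed in the world has none). Each returns a list of dicts, best first, with "conf" (0 to 1); they miss things now and then, are a little off and sometimes report something else, mostly with a low value. They report only what shows in the picture. A call takes as long as a camera call. They do not tell look-alikes from the thing itself.
- find_in(target, camera): "at" ([x, y, z] in mm, in world coordinates, good to about 4 mm: the middle of the surface that is visible of it).
The state is a dict: "clock": time; "q": joint angles; "dq": joint speeds; "tau": joint torques, N m; "position": TCP position; "eef_rot": TCP orientation; "wrist_force": force on the tool from outside, world axes, zero at the start; "moment": the same for the moment, N m; "grip_width": opening from 0.0 (shut) to 1.0 (fully open).
Only numpy, scipy, OpenCV 4.12 (cv2) and the standard library are available. Lean on these libraries where they do the work, as an engineer would, in place of code of your own. Each camera call takes 0.05 s, during which the arm holds its last target. There are 200 camera calls.

## Working session

There is one attempt and no reset: what is moved stays moved. The work goes in short steps, Python scripts to look and compute and a shell command to move; the robot and the scene stay as the last step left them, time stands still between calls to the robot, and variables do not carry over. Pictures are saved under pics/ and viewed, about 8 in all and at most 12, crops included, and the job is handed in when it is done.

```bash
mkdir -p pics; ls; cat > h.py <<'E'
from workcell import *
import numpy as np, cv2
def save(n,f):
    im=capture(n); cv2.imwrite('pics/'+f,im[:,:,::-1]); return im
def ray(n,uv,z,st=None):
    m=camera_model(n); K=np.array(m['mtx'],float); d=np.array(m['distortion'],float)
    p=cv2.undistortPoints(np.array([[uv]],float),K,d)[0,0]; v=np.array([p[0],p[1],1.])
    if n=='wrist':
        H=np.array(m['hand_eye'],float); R=cv2.Rodrigues(np.array(st['eef_rot'],float))[0]
        o=R@H[:3,3]+np.array(st['position']); w=R@H[:3,:3]@v
    else:
        R=cv2.Rodrigues(np.array(m['rvec'],float))[0]; o=-R.T@np.array(m['tvec'],float).ravel(); w=R.T@v
    return o+w*(z-o[2])/w[2]
def proj(n,P,st=None):
    m=camera_model(n); K=np.array(m['mtx'],float); d=np.array(m['distortion'],float)
    if n=='wrist':
        H=np.array(m['hand_eye'],float); R=cv2.Rodrigues(np.array(st['eef_rot'],float))[0]
        T=np.eye(4);T[:3,:3]=R;T[:3,3]=st['position'];T=np.linalg.inv(T@H);r=cv2.Rodrigues(T[:3,:3])[0];t=T[:3,3]
    else: r=np.array(m['rvec'],float);t=np.array(m['tvec'],float)
    return cv2.projectPoints(np.array([P],float),r,t,K,d)[0].ravel()
E
python3 - <<'E'
from h import *
s=read_state();print(s['clock'],s['eef_rot'],s['wrist_force'],s['grip_width'])
import workcell;print([x for x in dir(workcell) if x[0]!='_'], globals().get('grip_point_offset'))
save('top','top0.png');
for t in ['wheel','flange','fixture','nest_top','spent_wheel','jar','wrench','compound_bar']:
    for r in find_in(t,'top'): print(t,np.round(r['at']),round(r['conf'],2),np.round(proj('top',r['at'])))
save('scene','scene0.png')
E
```

```text
pics
0.0 [-0.70804669 -3.06019205  0.00317583] [ 0.45720181 -0.1965708   0.77102707] 1.0044459068204745
['PlanningError', 'camera_model', 'capture', 'find_in', 'grip_point_offset', 'read_state', 'sign_off'] 18.700000000000003
wheel [695.  55.  25.] 0.8 [281. 185.]
flange [410. 119.  18.] 0.98 [248. 334.]
flange [484. 197.  13.] 0.96 [208. 295.]
flange [521. 118.  15.] 0.78 [249. 275.]
fixture [509. -24.  10.] 0.77 [323. 280.]
nest_top [514. -24.  47.] 0.84 [323. 275.]
spent_wheel [ 564. -221.   20.] 0.59 [425. 249.]
jar [698. 325.  86.] 0.71 [132. 177.]
wrench [ 710. -388.    8.] 0.63 [502. 177.]
compound_bar [ 720. -164.   29.] 0.7 [392. 170.]
```

View pics/top0.png

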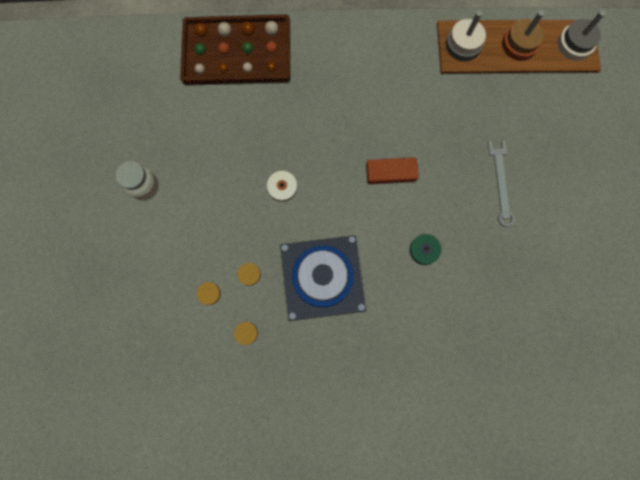

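View pics/scene0.png

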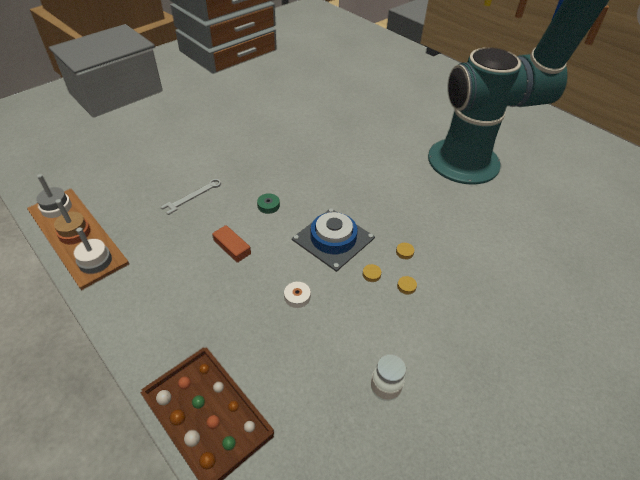

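Three brass discs could be taken for the flange, at top-image pixels (208,293), (249,274) and (245,333). The farthest left (+y) is (208,293), at y≈197. The white wheel is at (282,186); its look-alikes are the green wheel at (425,249) and the discs on the rack at the top right. The nest is at (323,275).

```bash
python3 - <<'E'
from h import *
im=cv2.imread('pics/top0.png'); hsv=cv2.cvtColor(im,cv2.COLOR_BGR2HSV)
def cen(mask,box):
    x0,y0,x1,y1=box; m=np.zeros_like(mask); m[y0:y1,x0:x1]=mask[y0:y1,x0:x1]
    c=max(cv2.findContours(m.astype(np.uint8),0,2)[0],key=cv2.contourArea); (c2,r)=cv2.minEnclosingCircle(c); M=cv2.moments(cv2.convexHull(c)); return (M['m10']/M['m00'],M['m01']/M['m00']),r
H,S,V=cv2.split(hsv)
for n,m,b,z in [('wheel',((V>150)),(255,160,310,212),18),('flange',((S>150)&(H<30)),(190,275,228,310),11),('nestplate',((V>110)&(S<80)),(295,245,352,305),52),('collar',((S>150)&(H>100)),(280,235,365,315),38)]:
    c,r=cen(m,b); a=ray('top',c,z); b2=ray('top',(c[0]+r,c[1]),z); print(n,np.round(c,1),np.round(a,1),'r mm',round(np.linalg.norm(a-b2),1))
cv2.imwrite('pics/crop.png',cv2.resize(im[165:355,180:370],None,fx=3,fy=3,interpolation=2))
E
```

```text
wheel [281.4 184.7] [698.2  54.   18. ] r mm 29.4
flange [208.  293.1] [487.9 196.5  11. ] r mm 20.8
nestplate [322.2 274.5] [515.1 -22.8  52. ] r mm 45.3
collar [322.2 275.8] [514.1 -22.8  38. ] r mm 57.1
```

View pics/crop.png

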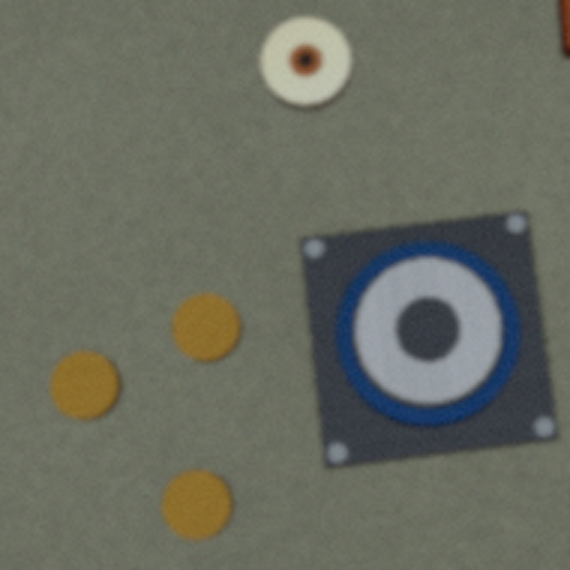

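The crop shows three separate brass discs. The leftmost, at crop (85,385), is clearly the farthest left, and the wheel's bush is at crop (305,60). The sizes match (29, 21, 45 and 57 mm radii). Next I move over the wheel.

```bash
python3 -m crank '[[0.068,-0.094,0,0,0,0],[0.136,-0.188,0,0,0,0],[0.204,-0.282,0,0,0,0],[0.272,-0.376,0,0,0,0],[0.34,-0.47,-0.02,0,0,0]]' 0
python3 -m crank '[[0.068,-0.094,0,0,0,0],[0.136,-0.188,0,0,0,0],[0.204,-0.282,0,0,0,0],[0.272,-0.376,0,0,0,0],[0.34,-0.47,-0.02,0,0,0]]'
```

```text
clock: 1.12
position: [468.0, 370.3, 230.0]
eef_rot: [0.708, 3.059, 0.004]
wrist_force: [0.0, 0.0, 0.2]
grip_width: 1.0
clock: 1.75
position: [638.3, 134.9, 220.1]
eef_rot: [0.708, 3.058, 0.002]
wrist_force: [0.2, 0.6, 0.6]
grip_width: 0.996
```

```bash
python3 -m crank '[[0.06,-0.08,-0.03,0,0,0],[0.118,-0.162,-0.08,0,0,0],[0.118,-0.162,-0.14,0,0,0],[0.118,-0.162,-0.14,0,0,0],[0.118,-0.162,-0.14,0,0,0]]'
python3 - <<'E'
from h import *
s=read_state(); im=save('wrist','w1.png')
print(s['position'],proj('wrist',[697.5,54,20],s),proj('wrist',list(s['position'][:2])+[20],s))
for r in find_in('wheel','wrist'): print(r)
E
```

```text
clock: 2.38
position: [695.8, 55.9, 149.7]
eef_rot: [0.707, 3.06, 0.001]
wrist_force: [-0.2, 0.6, 0.2]
grip_width: 1.0
[695.78671397  55.86250792 149.70494271] [323.52669648 236.56444629] [324.73604468 233.58177605]
{'at': [694.8, 54.6, 19.3], 'conf': 0.87}
```

View pics/w1.png

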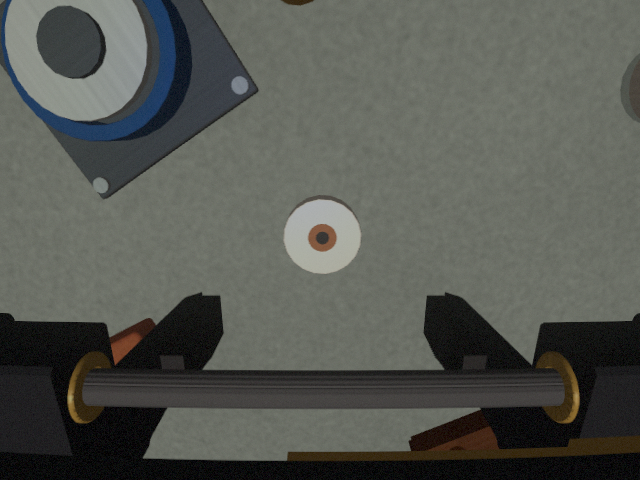

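The bore dot is at pixel (322,238), about 1 px from the top-camera prediction, so the two cameras agree to within 1 mm.

```bash
python3 - <<'E'
from h import *
s=read_state(); print(ray('wrist',(322.3,237.7),20,s)); 
R=cv2.Rodrigues(np.array(s['eef_rot']))[0]; print(R.round(3))
print(camera_model('wrist')['hand_eye'])
E
```

```text
[699.16952972  52.9436918   20.        ]
[[-0.899  0.438  0.003]
 [ 0.438  0.899  0.   ]
 [-0.003  0.002 -1.   ]]
[[-1.24617758e-03 -9.55444142e-01 -2.95169340e-01  7.58351970e+01]
 [ 9.99998752e-01 -9.03901546e-04 -1.29603091e-03 -1.00862586e+00]
 [ 9.71481116e-04 -2.95170587e-01  9.55444075e-01 -1.45976252e+02]
 [ 0.00000000e+00  0.00000000e+00  0.00000000e+00  1.00000000e+00]]
```

```bash
python3 -m crank '[[0.0054,-0.0052,-0.08,0,0,0],[0.0054,-0.0052,-0.16,0,0,0],[0.0054,-0.0052,-0.23,0,0,0],[0.0054,-0.0052,-0.27,0,0,0],[0.0054,-0.0052,-0.29,0,0,0]]'
python3 -m crank '[[0,0,0,0,0,0],[0,0,0,0,0,0],[0,0,0,0,0,0],[0,0,0,0,0,0],[0,0,0,0,0,0]]' 1
```

```text
clock: 3.1
position: [698.4, 53.2, 3.7]
eef_rot: [0.707, 3.061, 0.0]
wrist_force: [0.1, -0.1, 0.5]
grip_width: 0.998
clock: 3.72
position: [699.4, 52.8, 5.3]
eef_rot: [0.708, 3.058, 0.001]
wrist_force: [-0.1, -0.3, 5.8]
grip_width: 0.675
```

```bash
python3 -m crank '[[0,0,0.02,0,0,0],[0,0,0.08,0,0,0],[0,0,0.16,0,0,0],[0,0,0.24,0,0,0],[0,0,0.28,0,0,0]]'
python3 -m crank '[[-0.07,-0.028,0,0,0,0],[-0.16,-0.064,0,0,0,0],[-0.25,-0.1,0,0,0,0],[-0.32,-0.128,0,0,0,0],[-0.34,-0.136,0,0,0,0]]'
python3 - <<'E'
from h import *
s=read_state(); im=save('wrist','w2.png'); print(s['position'],s['wrist_force'],s['grip_width'])
for t in ['nest_top','fixture','wheel']:
  for r in find_in(t,'wrist'): print(t,r)
E
```

```text
clock: 4.35
position: [699.2, 52.8, 146.5]
eef_rot: [0.708, 3.058, 0.001]
wrist_force: [0.6, -0.3, -0.7]
grip_width: 0.676
clock: 4.97
position: [525.3, -15.7, 142.5]
eef_rot: [-0.709, -3.058, 0.001]
wrist_force: [0.1, 0.7, -1.3]
grip_width: 0.669
[525.34356206 -15.69208102 142.50056723] [ 0.05933222  0.68637432 -1.33928755] 0.6692272931828702
nest_top {'at': [496.0, -18.8, 52.1], 'conf': 0.76}
fixture {'at': [486.0, -6.8, 40.1], 'conf': 0.78}
wheel {'at': [520.3, -9.9, 155.0], 'conf': 0.62}
wheel {'at': [495.8, -22.5, 53.5], 'conf': 0.54}
```

View pics/w2.png

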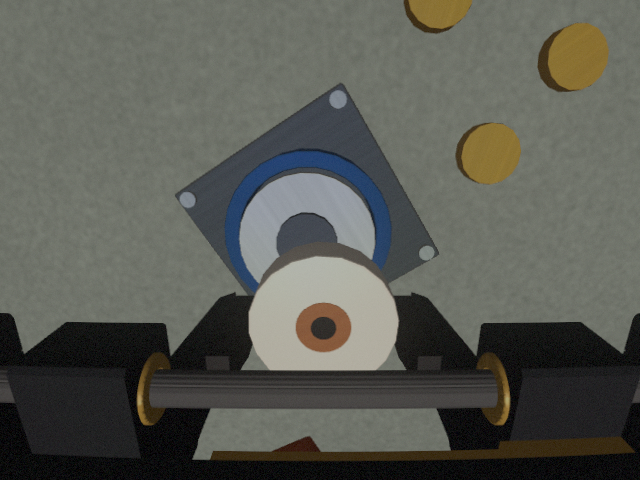

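The wheel is held level, with its bore dot at (323,328). The nest boss is partly hidden around (307,240), and the foot screws show at (338,99), (188,200) and (427,252).

```bash
python3 - <<'E'
from h import *
s=read_state(); s['position']=np.array(s['position'])
a,b=[ray('wrist',p,10,s) for p in [(188,200),(427,252.5)]]; print('screws mid',(a+b)/2)
T=camera_model('top'); a,b,c,d=[ray('top',p,10) for p in [(284.8,247.7),(361.3,307.5),(352.2,239.6),(292.6,316)]]; print('top screws',(a+b)/2,(c+d)/2)
# boss/plate circle fit from visible upper edge
pts=[ray('wrist',p,52,s)[:2] for p in [(239,235),(260,195),(307,173),(355,193),(376,235)]]
A=np.c_[2*np.array(pts),np.ones(5)]; x=np.linalg.lstsq(A,(np.array(pts)**2).sum(1),rcond=None)[0]; print('plate',x[:2],np.sqrt(x[2]+x[:2]@x[:2]))
print('bore',ray('wrist',(323.3,327.8),s['position'][2]+15.5,s), s['position'])
E
```

```text
screws mid [520.36583188 -23.41299919  10.        ]
top screws [514.33686325 -23.69034708  10.        ] [514.28861943 -23.96912785  10.        ]
plate [521.01038179 -23.45705519] 45.24465975051907
bore [527.14576584 -15.23406342 159.36305922] [529.29436777 -15.0275882  143.86305922]
```

The arm was still settling in that picture (525→529), so I retake it at rest.

```bash
python3 - <<'E'
from h import *
s=read_state(); im=save('wrist','w3.png'); s2=read_state(); print(s['position'],s2['position'])
h=cv2.cvtColor(cv2.imread('pics/w3.png'),cv2.COLOR_BGR2HSV).astype(int); g=cv2.cvtColor(cv2.imread('pics/w3.png'),cv2.COLOR_BGR2GRAY)
# screws: bright grey blobs
old=[(338,99),(188,200),(427,252)]
W=[]
for (x,y) in old:
    p=g[y-25:y+25,x-25:x+25]; m=(p>125).astype(np.uint8)
    c=max(cv2.findContours(m,0,2)[0],key=cv2.contourArea); (u,v),r=cv2.minEnclosingCircle(c); print((x-25+u,y-25+v),r); W.append(ray('wrist',(x-25+u,y-25+v),10,s))
print('screw mid',(W[1]+W[2])/2, 'diag',np.linalg.norm(W[1]-W[2]))
m=((h[...,0]<15)|(h[...,0]>170))&(h[...,1]>90); k=np.zeros(m.shape,np.uint8); k[290:365,280:370]=m[290:365,280:370]
c=max(cv2.findContours(k,0,2)[0],key=cv2.contourArea); (u,v),r=cv2.minEnclosingCircle(c); print((u,v),r,'bush',ray('wrist',(u,v),s['position'][2]+15.5,s))
# blue collar outer edge, top z=40
b=((h[...,0]>100)&(h[...,0]<125)&(h[...,1]>150)).astype(np.uint8)
ys,xs=np.nonzero(b); print(xs.min(),xs.max(),ys.min())
c=max(cv2.findContours(b,0,1)[0],key=cv2.contourArea)[:,0]; hull=[p for p in c if p[1]<235]
P=np.array([ray('wrist',p.astype(float),40,s)[:2] for p in hull])
from scipy.optimize import least_squares
f=least_squares(lambda q:np.hypot(*(P-q).T)-58,[515,-23],loss='soft_l1'); print('collar',f.x,np.abs(f.fun).mean())
E
```

```text
[529.29436777 -15.0275882  143.86305922] [529.54858845 -14.93800345 143.94353279]
(333.73622131347656, 93.58661460876465) 8.590764999389648
(183.5, 194.0) 7.632268905639648
(423.0, 247.5) 7.159010887145996
screw mid [515.02991023 -24.39742825  10.        ] diag 188.30589817403225
(323.0, 326.5) 27.372529983520508 bush [526.57934561 -15.08694786 159.36305922]
0 639 144
collar [519.33503881 -26.21049229] 4.526814680006575
```

```bash
python3 -m crank '[[-0.027,-0.018,0,0,0,0],[-0.027,-0.018,-0.05,0,0,0],[-0.027,-0.018,-0.1,0,0,0],[-0.027,-0.018,-0.14,0,0,0],[-0.027,-0.018,-0.148,0,0,0]]'
python3 -m crank '[[0,0,-0.002,0,0,0],[0,0,-0.004,0,0,0],[0,0,-0.008,0,0,0],[0,0,-0.012,0,0,0],[0,0,-0.014,0,0,0]]'
python3 -m crank '[[0,0,0,0,0,0],[0,0,0,0,0,0],[0,0,0,0,0,0],[0,0,0,0,0,0],[0,0,0,0,0,0]]'
```

```text
clock: 5.85
position: [513.1, -24.3, 68.1]
eef_rot: [-0.707, -3.057, 0.001]
wrist_force: [-0.2, -0.3, -0.6]
grip_width: 0.67
clock: 6.48
position: [514.8, -24.2, 62.8]
eef_rot: [0.708, 3.061, 0.0]
wrist_force: [-0.1, -0.4, -0.3]
grip_width: 0.673
clock: 7.1
position: [514.7, -24.2, 62.7]
eef_rot: [0.708, 3.061, 0.0]
wrist_force: [0.3, -0.5, -0.8]
grip_width: 0.674
```

```bash
python3 -m crank '[[0.001,0,-0.001,0,0,0],[0.002,0,-0.002,0,0,0],[0.002,0,-0.004,0,0,0],[0.002,0,-0.004,0,0,0],[0.002,0,-0.004,0,0,0]]'
python3 -m crank '[[0,0,-0.001,0,0,0],[0,0,-0.002,0,0,0],[0,0,-0.003,0,0,0],[0,0,-0.003,0,0,0],[0,0,-0.003,0,0,0]]'
```

```text
clock: 7.72
position: [515.7, -24.2, 60.8]
eef_rot: [-0.708, -3.061, 0.0]
wrist_force: [-1.4, 0.1, 1.0]
grip_width: 0.668
clock: 8.35
position: [515.7, -24.2, 59.3]
eef_rot: [0.708, 3.061, 0.0]
wrist_force: [-1.4, -0.3, 3.0]
grip_width: 0.674
```

```bash
python3 -m crank '[[0,0,0.003,0,0,0],[0,0,0.005,0,0,0],[0,0,0.005,0,0,0],[0,0,0.005,0,0,0],[0,0,0.005,0,0,0]]'
python3 -m crank '[[0,0,0,0,0,0],[0,0,0,0,0,0],[0,0,0,0,0,0],[0,0,0,0,0,0],[0,0,0,0,0,0]]' 0
python3 -m crank '[[0,0,0.01,0,0,0],[0,0,0.05,0,0,0],[0,0,0.12,0,0,0],[0,0,0.16,0,0,0],[0,0,0.16,0,0,0]]'
```

```text
clock: 8.98
position: [515.8, -24.2, 61.7]
eef_rot: [0.708, 3.061, 0.0]
wrist_force: [0.2, -0.3, 1.3]
grip_width: 0.67
clock: 9.6
position: [515.7, -24.2, 61.7]
eef_rot: [0.708, 3.061, -0.0]
wrist_force: [-0.7, 0.0, -0.9]
grip_width: 1.0
clock: 10.22
position: [517.5, -24.4, 144.0]
eef_rot: [0.707, 3.056, 0.001]
wrist_force: [-0.3, -0.1, -0.0]
grip_width: 0.997
```

Next I check the placing.

```bash
python3 - <<'E'
from h import *
capture('wrist'); capture('wrist')
s=read_state(); im=save('wrist','w4.png'); print(s['position'])
for n,P in [('wheel@nest',(514.6,-23.7,77)),('flange',(487,196.5,14))]: print(n,proj('wrist',P,s))
for r in find_in('wheel','wrist'): print(r)
E
```

```text
[515.44660833 -24.20213894 141.38454007]
wheel@nest [325.3634558  261.30635129]
flange [595.46812334  62.66742545]
{'at': [511.0, -20.9, 74.0], 'conf': 0.57}
```

View pics/w4.png

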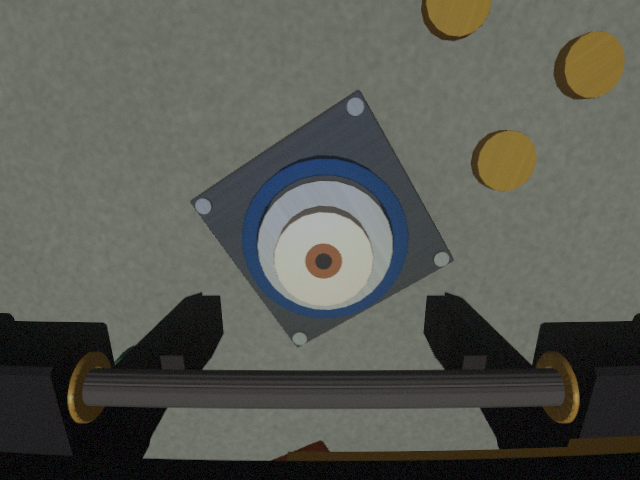

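The wheel lies on the nest with its bore at (323.5,261). The plate edges are at about x=258 and 393, and all four screws are visible.

```bash
python3 - <<'E'
from h import *
s=read_state(); g=cv2.cvtColor(cv2.imread('pics/w4.png'),cv2.COLOR_BGR2GRAY)
h=cv2.cvtColor(cv2.imread('pics/w4.png'),cv2.COLOR_BGR2HSV).astype(int)
W=[]
for (x,y) in [(355,106),(204,206),(442,259),(300,339)]:
    p=g[y-11:y+12,x-11:x+12]; m=(p>115).astype(np.uint8); c=max(cv2.findContours(m,0,2)[0],key=cv2.contourArea); (u,v),r=cv2.minEnclosingCircle(c); W.append(ray('wrist',(x-11+u,y-11+v),10,s))
print('screws',(W[1]+W[2])/2,(W[0]+W[3])/2)
print('bore',ray('wrist',(323.3,261),77,s))
m=((h[...,0]<15)|(h[...,0]>170))&(h[...,1]>90); k=np.zeros(m.shape,np.uint8); k[235:285,295:350]=m[235:285,295:350]
c=max(cv2.findContours(k,0,2)[0],key=cv2.contourArea); e=cv2.minEnclosingCircle(c); print('bush',e,ray('wrist',e[0],77,s))
# flange
b=((h[...,0]<30)&(h[...,1]>150)).astype(np.uint8); b[:,:540]=0; b[120:]=0
c=max(cv2.findContours(b,0,2)[0],key=cv2.contourArea); e=cv2.minEnclosingCircle(c); print(e,'flange',ray('wrist',e[0],14,s))
im=save('top','top1.png')
hh=cv2.cvtColor(cv2.imread('pics/top1.png'),cv2.COLOR_BGR2HSV)
E
```

```text
screws [514.01597702 -24.22186359  10.        ] [516.62506346 -25.47024233  10.        ]
bore [512.70379151 -24.47901454  77.        ]
bush ((323.21429443359375, 260.5), 17.792831420898438) [512.4005683  -24.38672372  77.        ]
((588.9244384765625, 63.777587890625), 36.75914001464844) flange [484.64078035 191.47739889  14.        ]
```

The wheel is about 2 mm off the nest axis, which is within tolerance. On to the leftmost flange.

```bash
python3 -m crank '[[-0.014,0.1,0,0,0,0],[-0.028,0.21,0,0,0,0],[-0.042,0.32,0,0,0,0],[-0.055,0.42,0,0,0,0],[-0.057,0.441,0,0,0,0]]'
python3 - <<'E'
from h import *
for i in range(5): capture('wrist')
s=read_state(); im=save('wrist','w5.png'); print(s['position'])
h=cv2.cvtColor(cv2.imread('pics/w5.png'),cv2.COLOR_BGR2HSV).astype(int)
b=((h[...,0]<30)&(h[...,1]>150)).astype(np.uint8); b[300:]=0
for c in cv2.findContours(b,0,2)[0]:
    if cv2.contourArea(c)>300: e=cv2.minEnclosingCircle(c); print(np.round(e[0]),e[1],ray('wrist',e[0],12,s),cv2.contourArea(c)/(np.pi*e[1]**2))
for r in find_in('flange','wrist'): print(r)
E
```

```text
clock: 11.1
position: [486.1, 198.5, 140.7]
eef_rot: [-0.702, -3.06, 0.001]
wrist_force: [0.6, -0.3, -0.2]
grip_width: 1.001
[487.17330504 195.00083775 141.20909766]
[260. 299.] 22.000099182128906 [512.83237012 124.21734064  12.        ] 0.20453198764619107
[330. 242.] 24.750391006469727 [494.2819597  195.36949046  12.        ] 0.22551515276243866
[182. 192.] 26.348724365234375 [411.33738503 113.7797272   12.        ] 0.2333719854127159
{'at': [480.1, 197.6, 12.8], 'conf': 0.9}
{'at': [411.5, 127.1, 11.6], 'conf': 0.8}
{'at': [522.8, 119.2, 13.5], 'conf': 0.72}
```

View pics/w5.png

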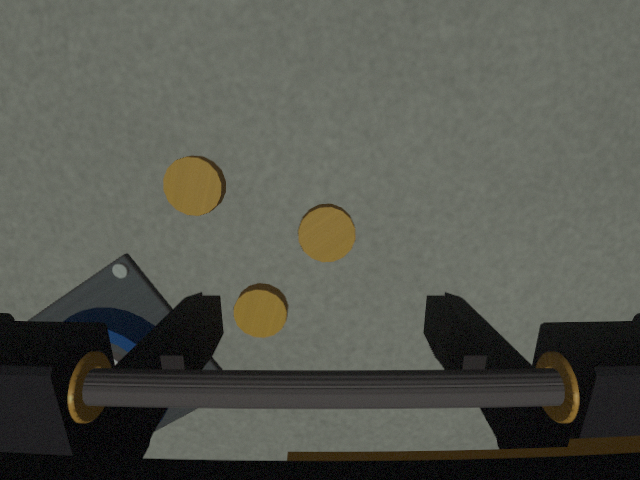

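The target disc is at (327,233), with look-alikes at (195,185) and (261,313). Neither lies under the jaws.

```bash
python3 - <<'E'
from h import *
s=read_state(); print(s['position']); h=cv2.cvtColor(cv2.imread('pics/w5.png'),cv2.COLOR_BGR2HSV).astype(int)
b=((h[...,0]<30)&(h[...,1]>120)&(h[...,2]>90)).astype(np.uint8)[195:275,285:370]; b=cv2.morphologyEx(b,3,np.ones((5,5),np.uint8))
c=max(cv2.findContours(b,0,2)[0],key=cv2.contourArea); e=cv2.fitEllipse(c); print(e); print(ray('wrist',(285+e[0][0],195+e[0][1]),14,s))
E
```

```text
[487.39407598 194.90117354 141.49099616]
((41.26025390625, 38.83804702758789), (54.03974533081055, 56.23820114135742), 85.58137512207031)
[487.38411109 196.02882006  14.        ]
```

```bash
python3 -m crank '[[0,0.002,-0.08,0,0,0],[0,0.002,-0.16,0,0,0],[0,0.002,-0.22,0,0,0],[0,0.002,-0.26,0,0,0],[0,0.002,-0.275,0,0,0]]'
python3 -m crank '[[0,0,0,0,0,0],[0,0,0,0,0,0],[0,0,0,0,0,0],[0,0,0,0,0,0],[0,0,0,0,0,0]]' 1
python3 -m crank '[[0,0,0.02,0,0,0],[0,0,0.08,0,0,0],[0,0,0.16,0,0,0],[0,0,0.24,0,0,0],[0,0,0.28,0,0,0]]'
```

```text
clock: 12.08
position: [486.4, 195.9, 2.9]
eef_rot: [-0.71, -3.058, 0.002]
wrist_force: [0.3, -0.1, 0.6]
grip_width: 0.999
clock: 12.7
position: [487.5, 197.5, 4.6]
eef_rot: [0.708, 3.06, 0.001]
wrist_force: [-0.0, 0.3, 1.9]
grip_width: 0.485
clock: 13.32
position: [488.3, 197.7, 147.4]
eef_rot: [0.707, 3.058, 0.003]
wrist_force: [0.6, -0.0, -2.1]
grip_width: 0.489
```

```bash
python3 -m crank '[[0.014,-0.1,0,0,0,0],[0.028,-0.21,0,0,0,0],[0.042,-0.32,0,0,0,0],[0.053,-0.42,0,0,0,0],[0.054,-0.44,0,0,0,0]]'
python3 - <<'E'
from h import *
for i in range(5): capture('wrist')
s=read_state(); im=save('wrist','w6.png'); print(s['position'],s['grip_width'])
E
```

```text
clock: 13.95
position: [514.2, -25.3, 144.6]
eef_rot: [0.714, 3.059, -0.001]
wrist_force: [-0.5, 0.3, -1.2]
grip_width: 0.491
[513.92545628 -21.54350065 144.14102697] 0.4897054105506639
```

View pics/w6.png

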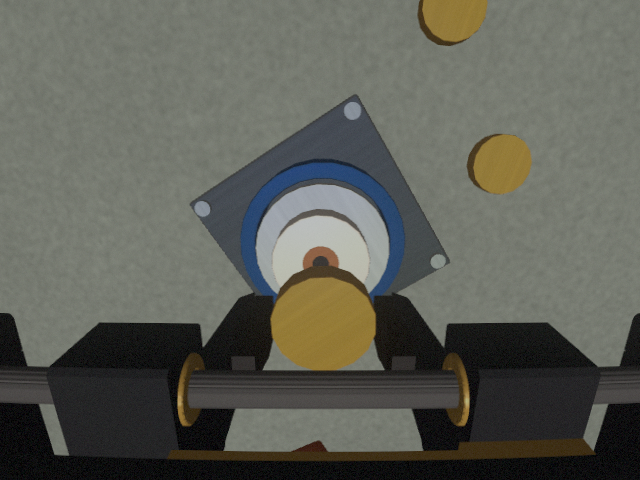

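The flange is gripped level, its top centre at about (324,319). The wheel's bore is at (320.5,263.5).

```bash
python3 - <<'E'
from h import *
s=read_state(); print(s['position']); z=s['position'][2]
h=cv2.cvtColor(cv2.imread('pics/w6.png'),cv2.COLOR_BGR2HSV).astype(int)
b=((h[...,0]<30)&(h[...,1]>120)&(h[...,2]>115)).astype(np.uint8); b[:262]=0;b[372:]=0;b[:,:255]=0;b[:,390:]=0; b=cv2.morphologyEx(b,2,np.ones((7,7),np.uint8))
c=max(cv2.findContours(b,0,2)[0],key=cv2.contourArea); e=cv2.fitEllipse(c); print(e)
for dz in (9.5,11): print('flange',ray('wrist',e[0],z+dz,s))
print('by hand',ray('wrist',(323.5,319),z+9.5,s),'bore',ray('wrist',(320.5,263.5),77,s))
E
```

```text
[513.99600525 -21.41120515 144.136247  ]
((322.9638671875, 323.50030517578125), (92.1502456665039, 103.73070526123047), 89.61610412597656)
flange [513.09063328 -22.37458011 153.636247  ]
flange [512.34714468 -22.0097548  155.136247  ]
by hand [511.34479706 -21.27930943 153.636247  ] bore [513.99531385 -24.54309011  77.        ]
```

```bash
python3 -m crank '[[0.003,-0.005,-0.03,0,0,0],[0.003,-0.005,-0.07,0,0,0],[0.003,-0.005,-0.1,0,0,0],[0.003,-0.005,-0.112,0,0,0],[0.003,-0.005,-0.116,0,0,0]]'
python3 -m crank '[[0,0,-0.002,0,0,0],[0,0,-0.005,0,0,0],[0,0,-0.008,0,0,0],[0,0,-0.01,0,0,0],[0,0,-0.01,0,0,0]]'
python3 -m crank '[[0,0,-0.002,0,0,0],[0,0,-0.003,0,0,0],[0,0,-0.004,0,0,0],[0,0,-0.004,0,0,0],[0,0,-0.004,0,0,0]]'
```

```text
clock: 14.88
position: [515.5, -25.0, 85.7]
eef_rot: [-0.708, -3.06, 0.0]
wrist_force: [0.6, 0.1, -1.3]
grip_width: 0.487
clock: 15.5
position: [515.8, -25.2, 81.3]
eef_rot: [0.708, 3.061, 0.0]
wrist_force: [0.5, -0.2, -1.0]
grip_width: 0.487
clock: 16.12
position: [515.8, -25.2, 79.3]
eef_rot: [0.708, 3.06, -0.0]
wrist_force: [-0.2, 0.8, 1.4]
grip_width: 0.484
```

```bash
python3 -m crank '[[0,0,0.002,0,0,0],[0,0,0.002,0,0,0],[0,0,0.002,0,0,0],[0,0,0.002,0,0,0],[0,0,0.002,0,0,0]]'
python3 -m crank '[[0,0,0,0,0,0],[0,0,0,0,0,0],[0,0,0,0,0,0],[0,0,0,0,0,0],[0,0,0,0,0,0]]' 0
python3 -m crank '[[0,0,0.01,0,0,0],[0,0,0.05,0,0,0],[0,0,0.1,0,0,0],[0,0,0.13,0,0,0],[0,0,0.13,0,0,0]]'
python3 - <<'E'
from h import *
for i in range(5): capture('wrist')
s=read_state(); im=save('wrist','w7.png'); print(s['position'],s['grip_width'],s['wrist_force'],s['clock'])
for p in [(514.5,-24.2,90),(514,-24,75)]:print(proj('wrist',p,s))
h=cv2.cvtColor(cv2.imread('pics/w7.png'),cv2.COLOR_BGR2HSV).astype(int)
b=((h[...,0]<30)&(h[...,1]>120)&(h[...,2]>100)).astype(np.uint8); b[:210]=0;b[350:]=0;b[:,:230]=0;b[:,400:]=0; b=cv2.morphologyEx(b,2,np.ones((5,5),np.uint8))
c=max(cv2.findContours(b,0,2)[0],key=cv2.contourArea); e=cv2.fitEllipse(c); print(e,ray('wrist',e[0],89.5,s))
E
```

```text
clock: 16.75
position: [515.8, -25.2, 80.2]
eef_rot: [0.708, 3.061, 0.0]
wrist_force: [0.8, -0.8, -0.1]
grip_width: 0.488
clock: 17.38
position: [515.7, -25.2, 80.2]
eef_rot: [-0.708, -3.061, 0.0]
wrist_force: [0.1, -0.1, -1.1]
grip_width: 0.995
clock: 18.0
position: [516.9, -25.3, 146.8]
eef_rot: [0.707, 3.058, 0.001]
wrist_force: [-0.4, -0.8, 0.5]
grip_width: 1.0
[514.84767765 -25.13347759 144.03532135] 0.996886043682736 [-0.69719226  0.23127876  0.34547654] 18.25
[326.58854885 268.01386056]
[326.34297704 258.49477209]
((323.6586608886719, 270.21209716796875), (69.13618469238281, 73.82776641845703), 91.64550018310547) [515.13633723 -26.3643076   89.5       ]
```

View pics/w7.png

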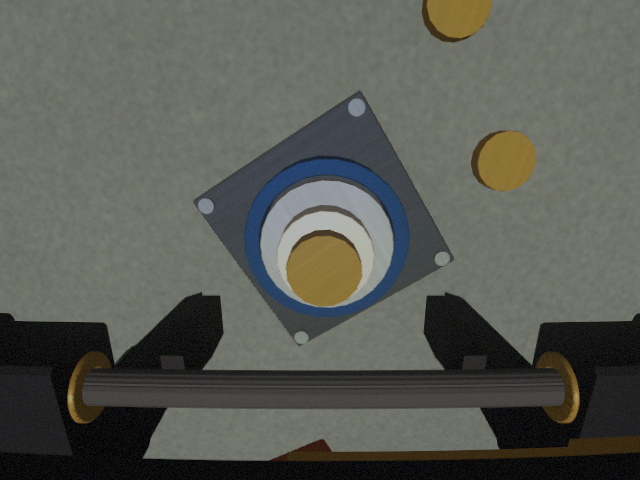

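The flange is centred on the wheel: flange centre x≈324, wheel centre x≈325, and an offset of about 2 mm in world coordinates. I close the fingers and press.

```bash
python3 -m crank '[[0,0,0,0,0,0],[0,0,0,0,0,0],[0,0,0,0,0,0],[0,0,0,0,0,0],[0,0,0,0,0,0]]' 1
python3 -m crank '[[0,0,-0.02,0,0,0],[0,0.001,-0.05,0,0,0],[0,0.001,-0.08,0,0,0],[0,0.001,-0.09,0,0,0],[0,0.001,-0.098,0,0,0]]'
python3 -m crank '[[0,0,-0.002,0,0,0],[0,0,-0.005,0,0,0],[0,0,-0.008,0,0,0],[0,0,-0.01,0,0,0],[0,0,-0.01,0,0,0]]'
```

```text
clock: 18.92
position: [515.8, -25.2, 145.3]
eef_rot: [0.708, 3.061, 0.0]
wrist_force: [-0.7, -0.7, 0.1]
grip_width: 0.458
clock: 19.55
position: [515.4, -24.7, 95.5]
eef_rot: [-0.708, -3.06, 0.0]
wrist_force: [0.2, 0.3, -0.2]
grip_width: 0.006
clock: 20.18
position: [515.7, -24.7, 91.2]
eef_rot: [0.708, 3.061, -0.0]
wrist_force: [-1.0, -0.7, 0.4]
grip_width: 0.002
```

```bash
python3 -m crank '[[0,0,-0.002,0,0,0],[0,0,-0.004,0,0,0],[0,0,-0.006,0,0,0],[0,0,-0.008,0,0,0],[0,0,-0.008,0,0,0]]'
python3 -m crank '[[0,0,-0.002,0,0,0],[0,0,-0.004,0,0,0],[0,0,-0.006,0,0,0],[0,0,-0.008,0,0,0],[0,0,-0.008,0,0,0]]'
```

```text
clock: 20.8
position: [515.8, -24.8, 87.3]
eef_rot: [0.708, 3.061, -0.0]
wrist_force: [-0.7, 1.0, 3.1]
grip_width: 0.006
clock: 21.42
position: [515.8, -24.7, 83.5]
eef_rot: [0.708, 3.061, -0.0]
wrist_force: [-2.7, 0.2, 6.1]
grip_width: 0.005
```

```bash
python3 -m crank '[[0,0,-0.002,0,0,0],[0,0,-0.004,0,0,0],[0,0,-0.006,0,0,0],[0,0,-0.008,0,0,0],[0,0,-0.008,0,0,0]]'
python3 -m crank '[[0,0,0,0,0,0],[0,0,0,0,0,0],[0,0,0,0,0,0],[0,0,0,0,0,0],[0,0,0,0,0,0]]'
python3 - <<'E'
from h import *
F=[]
for i in range(6): capture('wrist'); F.append(read_state()['wrist_force'])
print(np.mean(F,0),read_state()['position']); save('scene','s1.png'); save('wrist','w8.png')
a=cv2.imread('pics/s1.png')[190:290,270:430]; b=cv2.imread('pics/w8.png')
cv2.imwrite('pics/end.png',np.vstack([cv2.resize(a,(480,300)),cv2.resize(b,(480,300))]))
E
```

```text
clock: 22.05
position: [515.8, -24.8, 80.1]
eef_rot: [0.708, 3.061, -0.0]
wrist_force: [-3.7, -0.7, 10.0]
grip_width: -0.002
clock: 22.68
position: [515.9, -24.7, 80.2]
eef_rot: [0.708, 3.061, -0.0]
wrist_force: [-3.7, -0.4, 9.6]
grip_width: 0.008
[-3.40869081  0.40040935  9.50081474] [515.86163428 -24.73193053  80.13019789]
```

View pics/end.png

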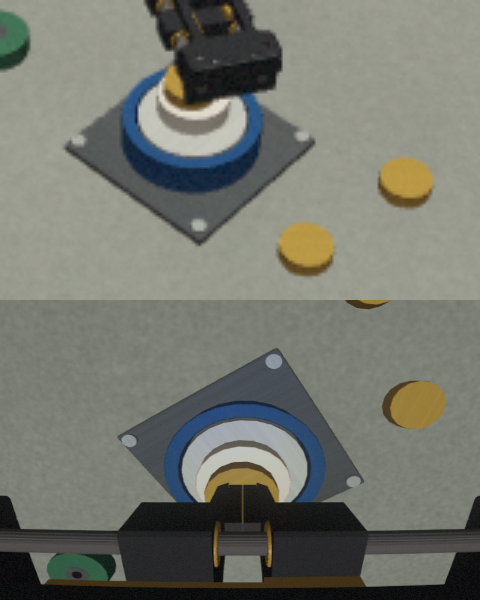

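The stack is seated and flat, with the plate level with the collar. The push is a steady 9.5 N, so I hand in while pressing.

```bash
python3 -c "
from workcell import *
print(sign_off()); s=read_state(); print(s['clock'],s['wrist_force'],s['position'])"
```

```text
the job is handed in; nothing more can be done
None
the job is handed in; nothing more can be done
```

I laid the white wheel on the nest and let go, then set the leftmost brass flange on it. I handed in at about 23 s while pressing down with closed fingers; no verdict was reported.

- **Push:** the last force readings held steady at about 9.5 N downward. Fingertip height puts the nest about 12 mm down, and the last pictures show the aluminium plate about level with the collar's top.
- **Centring:** measured before the press, the wheel was about 2 mm and the flange 1–2 mm from the nest axis. They were about 2–3 mm from each other. I did not measure centring again under load.
- **Side force:** the push also carried about 3.4 N sideways in x. It was steady, and I saw no slip in the last picture.
- **Camera disagreement:** the wrist camera placed the held wheel 2–3 mm from where the grasp suggested. One fit to the collar was poor, so I did not use it.
- **Other objects:** I never touched or went near the spent wheel, jar, wrench or polishing bar. I did not re-measure their positions at the end.

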